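# Mount the lapping wheel on the spindle and lock the slotted cap

## Task

Make up the lapping spindle: slide the grit wheel over the spindle down onto its seat, then the spacer collar on top of the wheel, then the slotted cap over the crossbar. Feel for the slot by turning the cap with a light push until it drops over the crossbar, press it down against the sprung seat, and turn it until it is locked under the crossbar and stays down when let go. Never push hard on the spindle, and leave the other things on the counter where they are.

Things in the scene. Friction and masses are not known exactly. Their poses are not given: they have to be found in the camera images.
- stand: Fixed lapping spindle stand: green base plate 120 x 110 x 18 mm with a short column and an upright steel spindle on its centre line. Origin: centre of the plate's underside, on the counter; z up the spindle; x along the 120 mm side. The spindle is a hub 28 mm across up to 79 mm above the origin, tapering to 23 mm at 84 mm, then a neck 8 mm across carrying the crossbar.
- seat_rest (a point): Point on the spindle axis 60 mm above the stand's origin: top of the sprung round seat (50 mm across) when it is up. It sinks up to 9 mm straight down: about 8 N to start it plus 1 N per mm, less the weight on it. Push on it with less than 35 N. With wheel and spacer on, the spacer's top is 94 mm above the stand's origin.
- bar_top (a point): Point on the spindle axis 110 mm above the stand's origin: top of the crossbar, a level steel bar 24 mm long, 8 wide, 6 high. Its heading is NOT measured (this point has the stand's axes), differs each time: 14 to 83 degrees anticlockwise (from above) of the stand's x; turning it takes 0.25 N m. Pushed down it yields 4 mm (2 N plus 1 N per mm), then is rigid. Contact force on it must stay under 30 N.
- wheel_mid (a point): Grit lapping wheel: loose dark ring, 62 mm outside, hole 31 mm, 16 mm thick, 100 g or so, lying flat. The point is its centre, half-way up; z is its axis. First on the spindle, either face up.
- spacer_mid (a point): Spacer collar: loose aluminium ring, 42 mm outside, hole 31 mm, 18 mm high, 60 g or so, standing flat. The point is its centre, half-way up; z is its axis. Second on the spindle.
- cap_mid (a point): Slotted clamp cap, goes on last: loose steel disc, 54 mm across, 14 mm thick, about 180 g, with a slot 28 x 10 mm right through. Point: its centre, half-way up; x along the slot, z up. Out of line it rests on the bar; in line within about 5 degrees it drops 16 mm onto the spacer. Locked: pressed 4 to 8 mm more, turned 45 to 90 degrees either way, let go; it then springs up against the bar's underside.
- rhino: Bystander: pink soapstone rhino about 120 mm long, 65 mm high. Origin: under its middle, on the counter. Leave it.
- trinket_box: Bystander: open grey soapstone box 75 x 95 x 45 mm. Origin: centre of its underside. Leave it.
- box_lid: Bystander: the box's grey lid, 77 x 97 mm, 21 mm high with its knob, lying beside it. Origin: centre of its underside. Leave it.
- stick: Bystander: wooden burnishing stick, 200 mm long, 20 mm thick, lying along its x. Origin: its middle, at counter level. Leave it.
- riffler: Bystander: curved steel riffler, 180 mm long, 8 mm thick, lying along its x. Origin: its middle, at counter level. Leave it.
- bangle: Bystander: cream soapstone bangle, 72 mm outside, 60 mm hole, 12 mm high. Origin: centre of its underside. Leave it; it is not part of the stack.
There are look-alikes about, which are no part of the job. What is shaped like the part that bears spacer_mid but orange is not meant.

How it is judged:
On the way, in this order (a step that is already met when the one before it is completed fails the run):
1. the wheel is fully down on the seat, with no spacer or cap on the spindle yet (horizontal distance between wheel_mid and stand below 0.004 m and z of wheel_mid in the frame of stand below 0.071 m and horizontal distance between each of spacer_mid, cap_mid and stand above 0.05 m), for 0.2 s.
2. the spacer is down on the wheel, with no cap on the spindle yet (horizontal distance between spacer_mid and stand below 0.004 m and z of spacer_mid in the frame of stand below 0.088 m and horizontal distance between cap_mid and stand above 0.05 m), for 0.2 s.
3. the cap has dropped over the crossbar and is pressed down on the spacer (horizontal distance between cap_mid and stand below 0.005 m and z of cap_mid in the frame of stand below 0.0985 m), for 0.1 s.
At the end, for the whole second after the job is handed in: wheel, spacer and cap sit in this order on the spindle, centred within 4, 4 and 5 mm of its axis, the cap level within 3.4 degrees, at rest and locked below the crossbar (its centre less than 99 mm above the stand's underside, holding the spring seat down) with nothing touching it (horizontal distance between each of wheel_mid, spacer_mid and stand below 0.004 m and z of wheel_mid in the frame of stand below 0.0665 m and z of spacer_mid in the frame of stand below 0.0835 m and horizontal distance between cap_mid and stand below 0.005 m and z of cap_mid in the frame of stand below 0.099 m and angle between cap_mid's own z axis and vertical below 0.06 rad and linear speed of cap below 0.01 m/s).
It fails at once if the cap pushed onto the crossbar with more than 30 N (contact force between cap and stand above 30 N).
It fails at once if the wheel pushed onto the seat with more than 35 N (contact force between wheel and stand above 35 N).
It fails at once if a bystander moved by more than 20 mm (distance of any of rhino, trinket_box, box_lid, stick, riffler, bangle from where it was at the start of the episode above 0.02 m).
It also fails if it takes over 72 s, if anything falls off the work surface, if the arm or the gripper's body presses on something with over 40 N, if the wrist force passes 120 N, or if a joint passes its speed limit or range.

## Robot

A 7-joint arm with a two-finger parallel gripper is mounted at the origin on the work surface. World frame = base frame: x ahead of the robot, y to its left, z up, the work surface at z = 0. Lengths are in m, angles in rad, forces in N, time in s.
With the tool pointing down it reaches from about 0.425 to 0.925 m from the base axis. Payload 6.8 kg.
Tool frame: the origin (TCP) lies on the centre line of the jaws, within the pads' length; the fingertips stand 8 mm ahead of it and the grasp point (between the pads) lies 11 mm behind it (bot.tips_ahead is the distance from the TCP to the fingertips, in m); z points along the fingers, y is the line along which they close (so a half turn about z gives the same grasp; the last joint's range is limited). The gripper opens to 85 mm and grips with 20 to 120 N. Pads are 22 mm wide; open, the fingers measure 114 mm over their backs; the gripper's body (76 mm by 85 mm) begins 54 mm behind the grasp point. The pads swing forward as they close: fully open they stand 13 mm farther back than shut.
Start: joints at [1.224, 0.477, 0.022, 1.555, -0.011, 1.109, -0.083], TCP at [0.16, -0.656, 0.239] pointing down, gripper open.
Joint ranges: [-2.96, 2.96], [-0.34, 2.1], [-1.41, 1.46], [0.24, 2.44], [-1.37, 4.51], [0.17, 1.92], [-2.96, 2.96]. Speed limits (rad/s): [2.39, 2.39, 3.14, 3.14, 3.14, 3.14, 3.14].

## Interface

Orientations are given as a unit quaternion [w, x, y, z].
In Python, from station import bot gives the robot as it stands.
- The arm moves only by the tool send_rows, never from a script. Its argument "deltas" is text: rows parted by semicolons, each of 4 numbers parted by spaces: the shift along the tool's x, y, z in m, then the turn about the tool's z in degrees. In form: x y z spin; .... A call has 1 to 5 rows; each row is the pose to reach, as a shift and turn from the pose commanded when the call began, along the tool's axes at that moment; what a row does not reach only later rows make up. A row lasts 1/10 s, in which the tool goes at most 50 mm and 8.59 degrees, less where a joint would pass 70% of its speed; a pose out of reach is approached as far as the arm can. A call with a gripper value outside its range is refused whole. "claw" is the opening, from 0 (shut) to 1 (fully open), set as the call begins (left out, the last holds). The fingers move at their own pace and stop on an object; "force" is the grip in N (left out, the last holds). Time passes only in rows, so rows that repeat a pose let the fingers close. It gives the time, the measured TCP pose, the force, the opening and the grip force at its end, in the units of the state.
- bot.get_obs(): the state, without advancing time (a new reading comes with each control period).
- bot.read_camera(name): name is "side" or "top" or "wrist"; returns a dict with "img" (400x640x3 uint8, red, green, blue), "depth" (400x640 float32, m along the optical axis (not along the pixel's ray), 0 where there is no reading), "fx", "fy", "cx", "cy" (pixels), "camera_from_world" (4x4, takes a point from world to camera coordinates). Camera axes: x right, y up, looking along -z (the intrinsics and any distortion apply to the point x, -y, -z); pixel columns grow to the right and rows downward; lengths in m; the calibration is good to about 2 mm. A picture is of the moment at which its call begins.
- bot.hand_in(): hands the job in; it is judged then, once.
Trained networks look in a picture, given as the dict that the camera call returned (one of the last four; its "shot" number tells which), for a name from the list of things; names that differ only in an ending like _2 or _b are one class to them, and where a whole thing is asked for, a point or a joint stands for the part that bears it (a point fixed in the world has none). Each returns a list of dicts, best first, with "confidence" (0 to 1); they miss things now and then, are a little off and sometimes report something else, mostly with a low value. They report only what shows in the picture. A call takes as long as a camera call. They do not tell look-alikes from the thing itself.
- bot.masks_of(picture, query): "mask" (400x640 bool, what is visible of it).
- bot.landmark_of(picture, query): "xyz" ([x, y, z] in m, in world coordinates, good to about 4 mm: a listed point, or the origin of a listed thing).
The state is a dict: "t": time; "q": joint angles; "joint_vel": joint speeds; "joint_torque": joint torques, N m; "eef_pos": TCP position; "tool_rot": TCP orientation; "contact_force": force on the tool from outside, world axes, zero at the start; "torque": the same for the moment, N m; "gripper_width": opening from 0.0 (shut) to 1.0 (fully open); "grasp_force": force on a finger pad.
Only numpy, scipy, OpenCV 4.12 (cv2) and the standard library are available. Lean on these libraries where they do the work, as an engineer would, in place of code of your own. Each camera call takes 0.05 s, during which the arm holds its last target. There are 200 camera calls.

## Working session

There is one attempt and no reset: what is moved stays moved. The work goes in short steps, Python scripts to look and compute and a tool call to move; the robot and the scene stay as the last step left them, time stands still between calls to the robot, and variables do not carry over. Pictures are saved under pics/ and viewed, at most 10 in all, crops included, and the job is handed in when it is done.

Besides the shell and the picture viewer there is one more tool, called after "Request:" in YAML: its name, and indented under it one key for each argument. send_rows: Moves the arm, as the interface text tells. Its arguments: {"type":"object","properties":{"deltas":{"type":"string"},"claw":{"type":"number"},"force":{"type":"number"}},"required":["deltas"]}

```bash
mkdir -p pics; cat > h.py <<'E'
import numpy as np, cv2
from station import bot
def pix2w(p,u,v,d=None,z=None):
    M=np.linalg.inv(p["camera_from_world"])
    r=np.array([(u-p["cx"])/p["fx"],-(v-p["cy"])/p["fy"],-1.0])
    if d is None:
        o=M[:3,3]; w=M[:3,:3]@r; d=(z-o[2])/w[2]
    return M[:3,:3]@(r*d)+M[:3,3]
def cloud(p,mask=None):
    d=p["depth"]; v,u=np.nonzero((d>0)&(mask if mask is not None else True))
    M=np.linalg.inv(p["camera_from_world"]); dd=d[v,u]
    c=np.stack([(u-p["cx"])/p["fx"]*dd,-(v-p["cy"])/p["fy"]*dd,-dd],1)
    return c@M[:3,:3].T+M[:3,3],u,v
def save(p,n,crop=None,s=1):
    im=p["img"][:,:,::-1]
    if crop: im=im[crop[1]:crop[3],crop[0]:crop[2]]
    cv2.imwrite("pics/"+n,cv2.resize(im,None,fx=s,fy=s,interpolation=cv2.INTER_CUBIC))
def circ(xy):
    A=np.c_[2*xy,np.ones(len(xy))]; s=np.linalg.lstsq(A,(xy**2).sum(1),rcond=None)[0]
    return s[:2],np.sqrt(s[2]+s[0]**2+s[1]**2)
E
python3 - <<'E'
from h import *
o=bot.get_obs(); print({k:np.round(v,3) for k,v in o.items()}, bot.tips_ahead)
for c in ["top","side"]:
    p=bot.read_camera(c); save(p,c+"0.png",s=1.25)
    print(c,"campos",np.linalg.inv(p["camera_from_world"])[:3,3].round(3))
    for n in ["stand","wheel_mid","spacer_mid","cap_mid","bar_top","rhino","trinket_box","box_lid","stick","riffler","bangle"]:
        for r in bot.landmark_of(p,n)[:3]: print(n,round(r["confidence"],2),np.round(r["xyz"],3))
E
```

```text
{'t': np.float64(0.0), 'q': array([ 1.224,  0.478,  0.022,  1.556, -0.011,  1.109, -0.083]), 'joint_vel': array([-0.001, -0.001, -0.001,  0.002, -0.001, -0.001, -0.002]), 'joint_torque': array([ 1.0000e-03, -5.9644e+01,  1.6080e+00, -2.8119e+01,  1.3000e-02,
        9.0000e-03, -0.0000e+00]), 'eef_pos': array([ 0.159, -0.655,  0.238]), 'tool_rot': array([-0.001,  0.993,  0.119, -0.   ]), 'contact_force': array([-0.059,  0.155,  0.095]), 'torque': array([ 0.006, -0.01 , -0.024]), 'grasp_force': np.float64(0.0), 'gripper_width': np.float64(1.001)} 0.008
top campos [0.491 0.008 1.136]
stand 0.68 [0.581 0.027 0.004]
wheel_mid 0.82 [0.463 0.276 0.005]
spacer_mid 0.68 [ 0.629 -0.139  0.01 ]
spacer_mid 0.59 [ 0.626 -0.221  0.005]
spacer_mid 0.53 [ 0.365  0.131 -0.003]
cap_mid 0.81 [ 0.468 -0.288  0.005]
bar_top 0.95 [0.578 0.031 0.109]
rhino 0.59 [ 0.747 -0.036  0.001]
trinket_box 0.73 [0.641 0.247 0.003]
box_lid 0.62 [0.781 0.232 0.001]
box_lid 0.16 [0.642 0.248 0.005]
stick 0.85 [ 0.364  0.129 -0.005]
stick 0.63 [0.642 0.244 0.004]
stick 0.33 [0.462 0.277 0.002]
riffler 0.69 [ 0.359 -0.143  0.001]
bangle 0.55 [ 0.387 -0.018 -0.001]
side campos [0.315 0.607 0.845]
stand 0.66 [ 0.579  0.032 -0.001]
stand 0.17 [ 0.782  0.236 -0.003]
wheel_mid 0.85 [0.456 0.279 0.008]
spacer_mid 0.48 [ 0.637 -0.14   0.01 ]
spacer_mid 0.44 [ 0.625 -0.22   0.01 ]
spacer_mid 0.33 [0.575 0.027 0.064]
cap_mid 0.54 [ 0.472 -0.287  0.006]
bar_top 0.72 [0.574 0.032 0.11 ]
rhino 0.6 [ 0.749 -0.044  0.   ]
rhino 0.47 [ 0.629 -0.22   0.009]
trinket_box 0.58 [ 0.646  0.244 -0.   ]
box_lid 0.83 [ 0.783  0.241 -0.001]
stick 0.74 [0.367 0.128 0.003]
riffler 0.78 [ 0.362 -0.142 -0.001]
riffler 0.42 [ 0.628 -0.219  0.008]
bangle 0.6 [ 0.389 -0.019 -0.002]
```

View pics/top0.png

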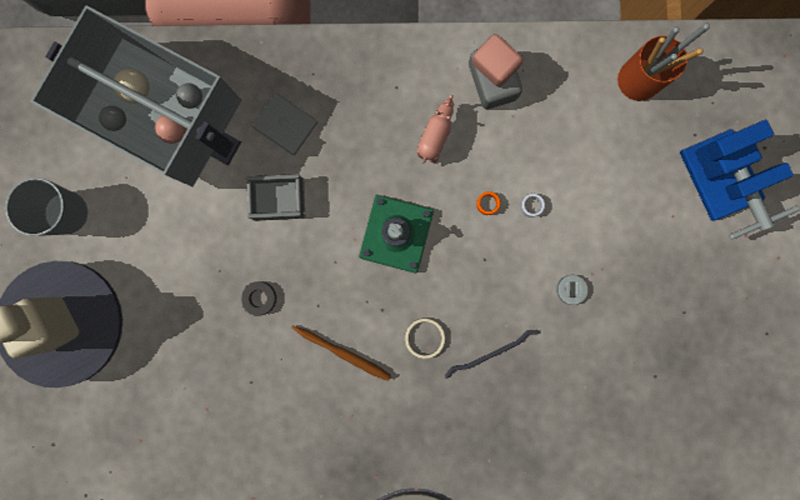

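View pics/side0.png

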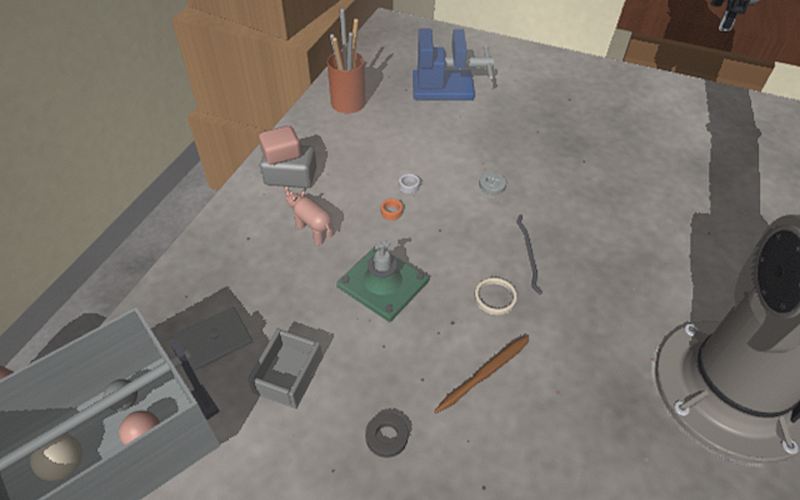

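The top view shows the wheel at (259,298), the white spacer at (533,205), the orange look-alike at (488,203), the cap at (572,289) and the stand at (397,231). The networks' points agree with this: the white spacer is the one at y = -0.22. Next I refine the positions with depth.

```bash
python3 - <<'E'
from h import *
T={"wheel":((.460,.277),.016,.031),"spacer":((.627,-.22),.018,.021),"cap":((.47,-.288),.014,.027)}
for c in ["top","side"]:
    p=bot.read_camera(c); P,u,v=cloud(p); print(c,p["fx"])
    for n,(xy,h,R) in T.items():
        k=(np.hypot(*(P[:,:2]-xy).T)<R+.02)&(P[:,2]>h-.004)&(P[:,2]<h+.006)
        q=P[k]; (cc,r)=cv2.minEnclosingCircle(q[:,:2].astype(np.float32))
        print(n,k.sum(),"z",np.median(q[:,2]).round(4),"mean",q[:,:2].mean(0).round(4),"circ",np.round(cc,4),round(r,4))
    for lo,hi in [(.104,.116),(.052,.064),(.012,.024)]:
        k=(np.hypot(*(P[:,:2]-[.579,.030]).T)<(.1 if lo<.03 else .04))&(P[:,2]>lo)&(P[:,2]<hi)
        q=P[k][:,:2]
        if len(q)<4: continue
        cc,r=cv2.minEnclosingCircle(q.astype(np.float32)); w,V=np.linalg.eigh(np.cov(q.T))
        print("stand",lo,k.sum(),"mean",q.mean(0).round(4),"circ",np.round(cc,4),round(r,4),"axis",np.degrees(np.arctan2(V[1,1],V[0,1])).round(1),np.sqrt(w).round(4),"rect",cv2.minAreaRect(q.astype(np.float32)))
p=bot.read_camera("wrist"); o=bot.get_obs()
M=np.linalg.inv(p["camera_from_world"])
from scipy.spatial.transform import Rotation as Ro
R=Ro.from_quat(np.roll(o["tool_rot"],-1)).as_matrix()
print("wrist fx",p["fx"],"cam in tool",R.T@(M[:3,3]-o["eef_pos"]),"axes",(R.T@M[:3,:3]).round(3))
E
```

```text
top 498.1465303296665
wheel 430 z 0.0161 mean [0.4617 0.2787] circ [0.4617 0.2785] 0.0308
spacer 120 z 0.0174 mean [ 0.6262 -0.2176] circ [ 0.6264 -0.2173] 0.0211
cap 395 z 0.0139 mean [ 0.4736 -0.2863] circ [ 0.4741 -0.2865] 0.0271
stand 0.104 47 mean [0.5765 0.0289] circ [0.5765 0.0289] 0.0123 axis -142.5 [0.0023 0.0072] rect ((0.5764920115470886, 0.028865322470664978), (0.02409897744655609, 0.007635807152837515), 38.83464813232422)
stand 0.052 250 mean [0.5759 0.0288] circ [0.5767 0.029 ] 0.0247 axis 169.5 [0.0143 0.0147] rect ((0.5765159130096436, 0.028946422040462494), (0.04569520801305771, 0.04832905903458595), 89.47250366210938)
stand 0.012 1999 mean [0.5759 0.0287] circ [0.5762 0.0292] 0.0783 axis 164.2 [0.0344 0.0377] rect ((0.5766119360923767, 0.029055826365947723), (0.10988929867744446, 0.11965300142765045), 74.7944107055664)
side 482.4247609741945
wheel 700 z 0.0168 mean [0.4608 0.2816] circ [0.4617 0.2808] 0.0318
spacer 112 z 0.018 mean [ 0.6257 -0.2157] circ [ 0.6263 -0.2163] 0.0224
cap 258 z 0.0151 mean [ 0.4729 -0.2834] circ [ 0.4733 -0.2849] 0.0279
stand 0.104 59 mean [0.5759 0.0316] circ [0.5767 0.0296] 0.0128 axis -137.5 [0.0029 0.007 ] rect ((0.5769505500793457, 0.029887730255723), (0.024211131036281586, 0.011936817318201065), 33.61144256591797)
stand 0.052 214 mean [0.5732 0.0382] circ [0.5762 0.0316] 0.0253 axis -152.2 [0.0114 0.0149] rect ((0.5741732120513916, 0.03396235406398773), (0.04850418120622635, 0.04354555532336235), 27.7275447845459)
stand 0.012 1578 mean [0.5699 0.0441] circ [0.5753 0.0316] 0.0793 axis -167.4 [0.031  0.0395] rect ((0.5758124589920044, 0.030845418572425842), (0.11234655231237411, 0.12135603278875351), 74.9384994506836)
wrist fx 332.074036895302 cam in tool [ 6.93493657e-02 -6.21965795e-05 -1.35215692e-01] axes [[ 0.     0.962  0.272]
 [ 1.    -0.    -0.   ]
 [ 0.     0.272 -0.962]]
```

Request:
send_rows:
  deltas: "0.198 -0.153 0 13.7; 0.198 -0.153 0 13.7; 0.198 -0.153 0 13.7; 0.198 -0.153 0 13.7; 0.198 -0.153 0 13.7"

```text
t: 1.85
eef_pos: [0.3168, -0.4589, 0.2396]
tool_rot: [0.0, 1.0, -0.0, 0.0]
contact_force: [0.9, -0.2, 0.2]
gripper_width: 0.997
grasp_force: 0.0
```

Request:
send_rows:
  deltas: "0.157 -0.173 0 0; 0.157 -0.173 0 0; 0.157 -0.173 0 0; 0.157 -0.173 0 0; 0.157 -0.173 0 0"

```text
t: 2.35
eef_pos: [0.4753, -0.2841, 0.2397]
tool_rot: [-0.0, 1.0, 0.002, 0.001]
contact_force: [0.1, 0.3, -0.4]
gripper_width: 1.0
grasp_force: 0.0
```

```bash
python3 - <<'E'
from h import *
p=bot.read_camera("wrist"); o=bot.get_obs(); print(o["eef_pos"],o["q"].round(2)); P,u,v=cloud(p); save(p,"cap.png")
k=(np.hypot(*(P[:,:2]-[.474,-.286]).T)<.045)&(P[:,2]>.009)&(P[:,2]<.02)
q=P[k]; cc,r=cv2.minEnclosingCircle(q[:,:2].astype(np.float32)); print(k.sum(),np.median(q[:,2]),cc,r)
# slot: floor points inside disc
k2=(np.hypot(*(P[:,:2]-cc).T)<.018)&(P[:,2]<.006); q=P[k2][:,:2]; print(k2.sum(),q.mean(0),cv2.minAreaRect(q.astype(np.float32)))
w,V=np.linalg.eigh(np.cov(q.T)); print(np.degrees(np.arctan2(V[1,1],V[0,1])))
E
```

```text
[ 0.47906731 -0.27934101  0.23975868] [ 0.54  0.28 -0.14  1.84  0.04  1.02 -1.18]
1600 0.014419378407109495 (0.4750170409679413, -0.2867569625377655) 0.02703256532549858
201 [ 0.47349483 -0.28676557] ((0.4736637473106384, -0.28678444027900696), (0.009869106113910675, 0.02517181634902954), 86.99238586425781)
177.18638775130145
```

Request:
send_rows:
  deltas: "-0.006 -0.25 0 0; -0.006 -0.25 0 0; -0.006 -0.25 0 0; -0.006 -0.25 0 0; -0.006 -0.25 0 0"

```text
t: 2.9
eef_pos: [0.4665, -0.0361, 0.2397]
tool_rot: [0.0, 1.0, -0.0, 0.0]
contact_force: [2.3, 1.0, 0.4]
gripper_width: 1.0
grasp_force: 0.0
```

Request:
send_rows:
  deltas: "-0.006 -0.25 0 0; -0.006 -0.25 0 0; -0.006 -0.25 0 0; -0.006 -0.25 0 0; -0.006 -0.25 0 0"

```text
t: 3.4
eef_pos: [0.4609, 0.2138, 0.2397]
tool_rot: [-0.0, 1.0, -0.001, 0.001]
contact_force: [1.6, -1.2, 0.1]
gripper_width: 0.998
grasp_force: 0.0
```

Request:
send_rows:
  deltas: "0 -0.04 0.03 0; 0 -0.067 0.08 0; 0 -0.067 0.12 0; 0 -0.067 0.12 0; 0 -0.067 0.12 0"

```text
t: 3.9
eef_pos: [0.461, 0.2786, 0.1196]
tool_rot: [0.001, 1.0, -0.0, -0.001]
contact_force: [0.2, 0.6, 1.2]
gripper_width: 1.002
grasp_force: 0.0
```

```bash
cat > ring.py <<'E'
from h import *
import sys
x,y,h,R=map(float,sys.argv[1:5])
p=bot.read_camera("wrist"); o=bot.get_obs(); P,u,v=cloud(p)
for it in range(2):
    k=(np.hypot(*(P[:,:2]-[x,y]).T)<R+.012)&(P[:,2]>h-.004)&(P[:,2]<h+.005)
    q=P[k]; (x,y),r=cv2.minEnclosingCircle(q[:,:2].astype(np.float32))
print("n",k.sum(),"z",np.median(q[:,2]).round(4),"circ",round(x,4),round(y,4),round(r,4),"mean",q.mean(0).round(4))
print("eef",o["eef_pos"].round(4),"off(x,-y)",round(x-o["eef_pos"][0],4),round(-(y-o["eef_pos"][1]),4),"t",o["t"],"q",o["q"].round(2))
E
python3 ring.py .4617 .2795 .016 .031
```

```text
n 3866 z 0.0165 circ 0.462 0.2793 0.0309 mean [0.4632 0.2794 0.0164]
eef [0.4621 0.279  0.121 ] off(x,-y) -0.0001 -0.0003 t 3.95 q [-0.29  0.44 -0.46  1.96  0.27  0.8  -2.47]
```

Request:
send_rows:
  deltas: "0.0005 0 0.04 0; 0.0005 0 0.08 0; 0.0005 0 0.1 0; 0.0005 0 0.107 0; 0.0005 0 0.107 0"

```text
t: 4.45
eef_pos: [0.4629, 0.2793, 0.0138]
tool_rot: [-0.0, 1.0, -0.001, 0.001]
contact_force: [-0.0, -0.1, -0.5]
gripper_width: 1.001
grasp_force: 0.0
```

Request:
send_rows:
  deltas: "0 0 0 0; 0 0 0 0; 0 0 0 0; 0 0 0 0; 0 0 0 0"
  claw: 0
  force: 40

```text
t: 4.95
eef_pos: [0.463, 0.2799, 0.015]
tool_rot: [-0.001, 1.0, -0.0, 0.002]
contact_force: [-2.1, -2.7, 14.4]
gripper_width: 0.688
grasp_force: 39.7
```

Request:
send_rows:
  deltas: "0 0 0 0; 0 0 0 0; 0 0 0 0; 0 0 0 0; 0 0 0 0"

```text
t: 5.45
eef_pos: [0.463, 0.2799, 0.015]
tool_rot: [-0.001, 1.0, -0.0, 0.002]
contact_force: [-1.2, -3.5, 13.8]
gripper_width: 0.692
grasp_force: 39.7
```

Request:
send_rows:
  deltas: "0 0 -0.03 0; 0 0 -0.08 0; 0 0 -0.13 0; 0 0 -0.18 0; 0 0 -0.18 0"

```text
t: 5.95
eef_pos: [0.4649, 0.2823, 0.2005]
tool_rot: [-0.004, 1.0, -0.0, 0.006]
contact_force: [0.8, 1.4, -1.2]
gripper_width: 0.694
grasp_force: 43.6
```

```bash
cat > look.py <<'E'
from h import *
import sys
p=bot.read_camera("wrist"); o=bot.get_obs(); save(p,sys.argv[1]); P,u,v=cloud(p)
print("eef",o["eef_pos"].round(4),"t",o["t"],"F",o["contact_force"].round(1),"w",o["gripper_width"])
rel=P-o["eef_pos"]
k=(np.hypot(rel[:,0],rel[:,1])<.04)&(abs(rel[:,2])<.03)
h,e=np.histogram(rel[k][:,2],bins=np.arange(-.03,.031,.002)); print([(round(a*1000),int(b)) for a,b in zip(e,h) if b])
E
python3 look.py wheel_held.png
```

```text
eef [0.4635 0.2808 0.197 ] t 6.0 F [-0.  -1.  -1.9] w 0.6895690039400174
[(-12, 15), (-10, 167), (-8, 261), (-6, 264), (-4, 296), (-2, 293), (0, 296), (2, 1574), (4, 8465), (6, 344), (8, 169), (10, 173), (12, 182), (14, 188), (16, 195), (18, 192), (20, 216), (22, 240), (24, 219), (26, 246), (28, 250)]
```

View pics/wheel_held.png

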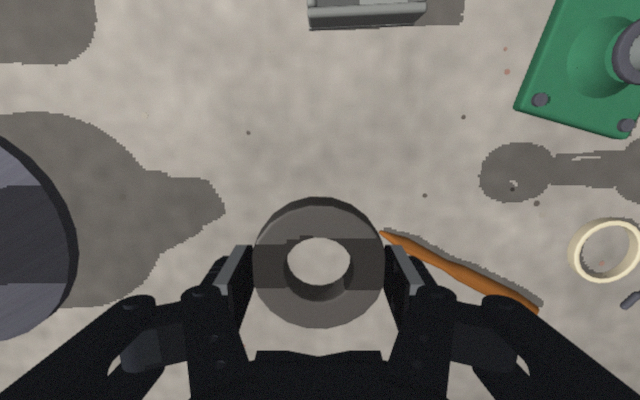

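Request:
send_rows:
  deltas: "0.026 0.05 0 0; 0.036 0.1 0 0; 0.038 0.15 0 0; 0.038 0.16 0 0; 0.038 0.16 0 0"

```text
t: 6.5
eef_pos: [0.4988, 0.1147, 0.191]
tool_rot: [0.001, 1.0, -0.003, -0.001]
contact_force: [0.4, 0.6, -0.8]
gripper_width: 0.693
grasp_force: 43.6
```

```bash
cat > spin.py <<'E'
from h import *
import sys
# held ring: R, band lo hi rel z;  and spindle
R,lo,hi=map(float,sys.argv[1:4])
for i in range(2):
    p=bot.read_camera("wrist"); o=bot.get_obs(); P,u,v=cloud(p); rel=P-o["eef_pos"]
    k=(np.hypot(rel[:,0],rel[:,1])<.05)&(abs(rel[:,1])<R+.001)&(rel[:,2]>lo)&(rel[:,2]<hi); q=rel[k]
    zt=np.median(q[:,2]); q=q[abs(q[:,2]-zt)<.0025]
    # fit outer rim via front/back extents near y=0 plus inner hole
    m=abs(q[:,1]-0)<.004
    cc,r=cv2.minEnclosingCircle(q[:,:2].astype(np.float32))
    print("held n",k.sum(),"ztop",zt.round(4),"circ",np.round(cc,4),round(r,4),"x-ext",q[m][:,0].min().round(4),q[m][:,0].max().round(4))
    A=np.c_[q[:,:2]-q[:,:2].mean(0),np.ones(len(q))]; s=np.linalg.lstsq(A,q[:,2],rcond=None)[0]; print("tilt deg",np.degrees(s[:2]).round(2))
    for a,b,rr in [(.106,.114,.02),(.076,.083,.02)]:
        k=(np.hypot(*(P[:,:2]-[.5765,.0295]).T)<rr)&(P[:,2]>a)&(P[:,2]<b); q=P[k]
        if len(q)<5: continue
        cc,r=cv2.minEnclosingCircle(q[:,:2].astype(np.float32))
        print("stand",a,len(q),q[:,2].max().round(4),np.round(cc,4),round(r,4),cv2.minAreaRect(q[:,:2].astype(np.float32)))
print("eef",o["eef_pos"].round(4),"t",o["t"])
E
python3 spin.py .031 .001 .008
```

```text
held n 4497 ztop 0.0014 circ [-0.0005  0.0008] 0.0336 x-ext -0.0307 0.0297
tilt deg [-0.03  0.07]
stand 0.106 593 0.1126 [0.5775 0.0298] 0.0124 ((0.5774824023246765, 0.029821712523698807), (0.024170581251382828, 0.009108701720833778), 39.87287139892578)
stand 0.076 283 0.083 [0.5771 0.0304] 0.0141 ((0.5761707425117493, 0.0327630452811718), (0.0275499876588583, 0.020727606490254402), 20.86496925354004)
held n 5052 ztop 0.0014 circ [ 0.0012 -0.    ] 0.0335 x-ext -0.0307 0.0295
tilt deg [-0.04  0.02]
stand 0.106 600 0.1125 [0.5772 0.0302] 0.0124 ((0.5774914026260376, 0.029768377542495728), (0.024050462990999222, 0.008845353499054909), 39.16631317138672)
stand 0.076 295 0.083 [0.5774 0.0297] 0.014 ((0.5762704610824585, 0.03262308984994888), (0.027462443336844444, 0.021241962909698486), 21.61312484741211)
eef [0.4988 0.1194 0.1917] t 6.6
```

Request:
send_rows:
  deltas: "0.035 0.04 0 0; 0.06 0.07 0 0; 0.0787 0.0897 0.02 0; 0.0787 0.0897 0.05 0; 0.0787 0.0897 0.055 0"

```text
t: 7.1
eef_pos: [0.5759, 0.0306, 0.1337]
tool_rot: [-0.0, 1.0, 0.001, -0.003]
contact_force: [-1.1, -1.0, -1.6]
gripper_width: 0.69
grasp_force: 43.7
```

Request:
send_rows:
  deltas: "0 0 0 0; 0 0 0 0"

```text
t: 7.3
eef_pos: [0.5784, 0.0316, 0.1383]
tool_rot: [-0.0, 1.0, 0.001, 0.001]
contact_force: [-0.1, 0.3, -1.5]
gripper_width: 0.685
grasp_force: 43.7
```

```bash
python3 spin.py .031 -.002 .006; python3 -c "
from h import *
p=bot.read_camera('side'); save(p,'hover.png',(230,120,390,260),4)"
```

```text
held n 10471 ztop 0.0008 circ [0.0012 0.0001] 0.0335 x-ext -0.0315 0.0296
tilt deg [-0.24 -0.02]
stand 0.106 446 0.1121 [0.5752 0.0279] 0.0099 ((0.5754015445709229, 0.02772611752152443), (0.01884625107049942, 0.008172393776476383), 40.684326171875)
stand 0.076 5 0.0825 [0.5673 0.0302] 0.008 ((0.5659878849983215, 0.03036182001233101), (0.01572025753557682, 0.0026439945213496685), 82.89209747314453)
held n 10468 ztop 0.0011 circ [0.001 0.   ] 0.0335 x-ext -0.0317 0.0297
tilt deg [-0.21 -0.04]
stand 0.106 450 0.1125 [0.5757 0.0282] 0.0098 ((0.5756176710128784, 0.02784815803170204), (0.018632609397172928, 0.008324396796524525), 39.77418899536133)
stand 0.076 5 0.0815 [0.5675 0.0302] 0.0083 ((0.5665503144264221, 0.0302562415599823), (0.016309401020407677, 0.0018804054707288742), 84.9586181640625)
eef [0.5787 0.0308 0.1388] t 7.4
```

View pics/hover.png

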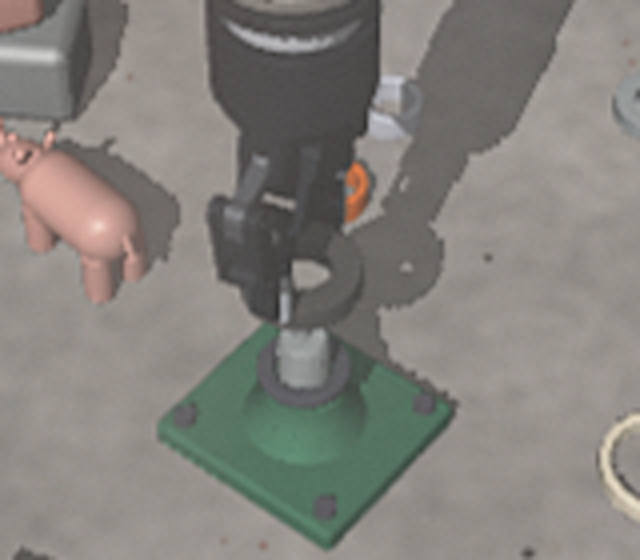

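Request:
send_rows:
  deltas: "-0.0005 0.0008 0 0; -0.0005 0.0008 0.01 0; -0.0005 0.0008 0.02 0; -0.0005 0.0008 0.03 0; -0.0005 0.0008 0.03 0"

```text
t: 7.95
eef_pos: [0.5761, 0.0285, 0.1051]
tool_rot: [0.0, 1.0, -0.0, -0.002]
contact_force: [0.3, 0.2, -1.3]
gripper_width: 0.688
grasp_force: 43.7
```

Request:
send_rows:
  deltas: "0 0 0.005 0; 0 0 0.01 0; 0 0 0.015 0; 0 0 0.018 0; 0 0 0.018 0"

```text
t: 8.45
eef_pos: [0.5774, 0.0288, 0.0888]
tool_rot: [-0.0, 1.0, -0.0, -0.0]
contact_force: [-0.5, -0.6, -0.6]
gripper_width: 0.691
grasp_force: 43.7
```

Request:
send_rows:
  deltas: "0 0 0.004 0; 0 0 0.008 0; 0 0 0.011 0; 0 0 0.013 0; 0 0 0.013 0"

```text
t: 8.95
eef_pos: [0.5775, 0.0288, 0.076]
tool_rot: [-0.0, 1.0, -0.0, -0.0]
contact_force: [0.3, -0.1, -1.6]
gripper_width: 0.688
grasp_force: 43.7
```

Request:
send_rows:
  deltas: "0 0 0 0; 0 0 0 0; 0 0 0 0; 0 0 0 0"
  claw: 1

```text
t: 9.35
eef_pos: [0.5777, 0.0288, 0.0765]
tool_rot: [-0.0, 1.0, -0.0, 0.0]
contact_force: [-0.4, 0.6, 0.7]
gripper_width: 1.002
grasp_force: 0.0
```

Request:
send_rows:
  deltas: "0 0 -0.03 0; 0 0 -0.07 0; 0 0 -0.11 0; 0 0 -0.15 0; 0 0 -0.15 0"

```text
t: 9.85
eef_pos: [0.581, 0.0295, 0.2325]
tool_rot: [-0.0, 1.0, -0.0, 0.005]
contact_force: [1.3, 0.3, 0.2]
gripper_width: 1.001
grasp_force: 0.0
```

```bash
python3 ring.py .577 .0297 .076 .031; python3 - <<'E'
from h import *
p=bot.read_camera("wrist"); P,u,v=cloud(p)
k=(np.hypot(*(P[:,:2]-[.577,.0297]).T)<.016)&(P[:,2]>.106)&(P[:,2]<.115); q=P[k]
print(q[:,2].max(),cv2.minAreaRect(q[:,:2].astype(np.float32)))
E
```

```text
n 2674 z 0.0764 circ 0.5764 0.0282 0.0312 mean [0.5782 0.0287 0.0764]
eef [0.5794 0.0291 0.2295] off(x,-y) -0.003 0.0009 t 9.9 q [ 0.16  0.36 -0.4   1.78  0.16  1.03 -1.87]
0.11217418958900816 ((0.577731192111969, 0.029518600553274155), (0.023929448798298836, 0.008193224668502808), 39.32871627807617)
```

Request:
send_rows:
  deltas: "0.02 0.05 0 0; 0.04 0.1 0 0; 0.0482 0.15 0 0; 0.0482 0.2 0 0; 0.0482 0.246 0 0"
  claw: 0.68

```text
t: 10.45
eef_pos: [0.6248, -0.2149, 0.224]
tool_rot: [-0.0, 1.0, 0.0, -0.002]
contact_force: [0.7, 0.4, -0.6]
gripper_width: 0.679
grasp_force: 0.0
```

Request:
send_rows:
  deltas: "0 0 0.04 0; 0 0 0.08 0; 0 0 0.11 0; 0 0 0.11 0; 0 0 0.11 0"

```text
t: 10.95
eef_pos: [0.625, -0.2129, 0.1153]
tool_rot: [-0.0, 1.0, -0.0, -0.001]
contact_force: [0.8, 0.2, 1.4]
gripper_width: 0.68
grasp_force: 0.0
```

```bash
python3 ring.py .6263 -.217 .018 .021; python3 -c "
from h import *
save(bot.read_camera('wrist'),'sp.png')"
```

```text
n 1190 z 0.0183 circ 0.6278 -0.2178 0.021 mean [ 0.6287 -0.2178  0.018 ]
eef [ 0.6262 -0.2131  0.117 ] off(x,-y) 0.0016 0.0047 t 11.0 q [ 0.44  0.6  -0.29  1.67  0.21  0.9  -1.5 ]
```

View pics/sp.png

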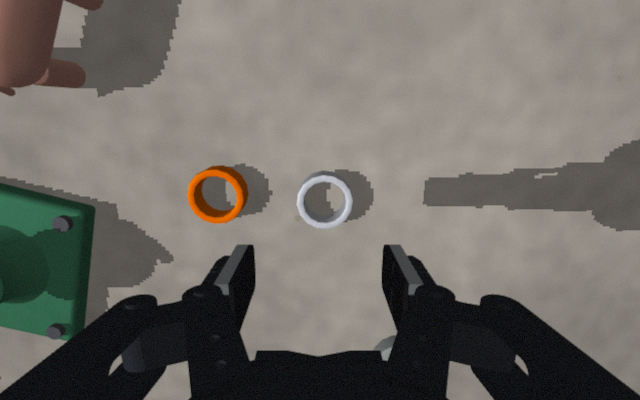

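Request:
send_rows:
  deltas: "0.0012 0.0007 0.03 0; 0.0012 0.0007 0.06 0; 0.0012 0.0007 0.07 0; 0.0012 0.0007 0.07 0; 0.0012 0.0007 0.07 0"

```text
t: 11.55
eef_pos: [0.6282, -0.2141, 0.0482]
tool_rot: [0.0, 1.0, -0.0, 0.001]
contact_force: [-0.9, -0.3, -0.5]
gripper_width: 0.682
grasp_force: 0.0
```

```bash
python3 ring.py .6275 -.2178 .018 .021
```

```text
n 2208 z 0.0182 circ 0.628 -0.2178 0.021 mean [ 0.6289 -0.2177  0.018 ]
eef [ 0.6284 -0.2142  0.0484] off(x,-y) -0.0004 0.0036 t 11.6 q [ 0.42  0.69 -0.27  1.7   0.24  0.78 -1.53]
```

Request:
send_rows:
  deltas: "-0.0003 0.0036 0.01 0; -0.0003 0.0036 0.03 0; -0.0003 0.0036 0.0325 0; -0.0003 0.0036 0.0325 0; -0.0003 0.0036 0.0325 0"

```text
t: 12.1
eef_pos: [0.6271, -0.2176, 0.0145]
tool_rot: [0.0, 1.0, -0.0, 0.001]
contact_force: [-0.3, 0.4, 0.1]
gripper_width: 0.68
grasp_force: 0.0
```

Request:
send_rows:
  deltas: "0 0 0 0; 0 0 0 0; 0 0 0 0; 0 0 0 0; 0 0 0 0"
  claw: 0
  force: 40

```text
t: 12.6
eef_pos: [0.6273, -0.2177, 0.0152]
tool_rot: [0.0, 1.0, -0.0, 0.001]
contact_force: [-1.5, -0.0, 6.0]
gripper_width: 0.47
grasp_force: 39.7
```

Request:
send_rows:
  deltas: "0 0 -0.03 0; 0 0 -0.08 0; 0 0 -0.13 0; 0 0 -0.17 0; 0 0 -0.17 0"

```text
t: 13.1
eef_pos: [0.6306, -0.2183, 0.1916]
tool_rot: [0.002, 1.0, -0.0, 0.006]
contact_force: [1.7, 0.2, -0.1]
gripper_width: 0.468
grasp_force: 40.5
```

Request:
send_rows:
  deltas: "0 -0.05 0 0; 0 -0.1 0 0; -0.02 -0.14 0 0; -0.03 -0.15 0 0; -0.03 -0.15 0 0"

```text
t: 13.6
eef_pos: [0.5952, -0.0648, 0.1836]
tool_rot: [-0.0, 1.0, 0.002, -0.001]
contact_force: [-0.2, -0.2, -1.2]
gripper_width: 0.471
grasp_force: 40.6
```

Request:
send_rows:
  deltas: "0 0 0 0; 0 0 0 0"

```text
t: 13.8
eef_pos: [0.5971, -0.0698, 0.1837]
tool_rot: [0.0, 1.0, -0.002, 0.0]
contact_force: [-0.2, -0.1, -0.4]
gripper_width: 0.471
grasp_force: 40.6
```

```bash
python3 spin.py .021 -.006 .009
```

```text
held n 4331 ztop 0.0028 circ [0.0023 0.    ] 0.024 x-ext -0.02 0.0216
tilt deg [-0.07 -0.03]
stand 0.106 498 0.1121 [0.5778 0.0291] 0.0123 ((0.5776426792144775, 0.029217544943094254), (0.02401021309196949, 0.009043344296514988), 40.58591842651367)
stand 0.076 728 0.083 [0.5768 0.0294] 0.0201 ((0.5785470008850098, 0.02688070386648178), (0.03957793116569519, 0.03314320743083954), 38.22662353515625)
held n 4339 ztop 0.0028 circ [0.002  0.0001] 0.0241 x-ext -0.0203 0.0216
tilt deg [ 0.01 -0.06]
stand 0.106 494 0.1129 [0.5776 0.0294] 0.0125 ((0.577496349811554, 0.029383234679698944), (0.023924116045236588, 0.009197121486067772), 38.955440521240234)
stand 0.076 708 0.083 [0.5765 0.0295] 0.0201 ((0.5784098505973816, 0.027197081595659256), (0.03966214880347252, 0.033609356731176376), 38.97200012207031)
eef [ 0.597  -0.0693  0.1836] t 13.9
```

Request:
send_rows:
  deltas: "-0.01 -0.05 0 0; -0.02 -0.0988 0 0; -0.02 -0.0988 0.03 0; -0.02 -0.0988 0.048 0; -0.02 -0.0988 0.048 0"

```text
t: 14.4
eef_pos: [0.5751, 0.0304, 0.1333]
tool_rot: [0.0, 1.0, -0.0, -0.002]
contact_force: [0.1, -0.9, 0.1]
gripper_width: 0.472
grasp_force: 40.6
```

Request:
send_rows:
  deltas: "0 0 0 0; 0 0 0 0; 0 0 0 0"

```text
t: 14.7
eef_pos: [0.5776, 0.0309, 0.1369]
tool_rot: [-0.0, 1.0, -0.001, 0.001]
contact_force: [-0.9, -0.4, -0.0]
gripper_width: 0.471
grasp_force: 40.6
```

```bash
python3 spin.py .021 -.006 .009
```

```text
held n 4333 ztop 0.0029 circ [0.0023 0.0001] 0.0239 x-ext -0.0201 0.0219
tilt deg [0.01 0.15]
stand 0.106 486 0.1122 [0.5762 0.028 ] 0.0103 ((0.5758984088897705, 0.028300195932388306), (0.019466888159513474, 0.008192189037799835), 41.24633026123047)
stand 0.076 886 0.083 [0.5765 0.0295] 0.0201 ((0.5770247578620911, 0.028990766033530235), (0.03910517320036888, 0.03829493746161461), 19.044374465942383)
held n 4357 ztop 0.003 circ [ 0.0023 -0.0001] 0.0239 x-ext -0.0204 0.0218
tilt deg [0.04 0.1 ]
stand 0.106 482 0.1127 [0.5759 0.0281] 0.0102 ((0.575772762298584, 0.028116129338741302), (0.01914147101342678, 0.00825616903603077), 40.64027404785156)
stand 0.076 879 0.083 [0.5765 0.0296] 0.02 ((0.5772692561149597, 0.029238151386380196), (0.038492489606142044, 0.03870436176657677), 15.846195220947266)
eef [0.5772 0.0311 0.1366] t 14.8
```

Request:
send_rows:
  deltas: "-0.0003 0.0014 0 0; -0.0003 0.0014 0.01 0; -0.0003 0.0014 0.02 0; -0.0003 0.0014 0.027 0; -0.0003 0.0014 0.027 0"

```text
t: 15.3
eef_pos: [0.5752, 0.0298, 0.107]
tool_rot: [0.0, 1.0, -0.0, -0.002]
contact_force: [0.3, -0.3, -0.2]
gripper_width: 0.47
grasp_force: 40.6
```

Request:
send_rows:
  deltas: "0 0 0.005 0; 0 0 0.009 0; 0 0 0.013 0; 0 0 0.016 0; 0 0 0.016 0"

```text
t: 15.8
eef_pos: [0.5761, 0.0299, 0.0924]
tool_rot: [0.0, 1.0, -0.0, -0.0]
contact_force: [-0.1, -0.6, -1.3]
gripper_width: 0.471
grasp_force: 40.6
```

Request:
send_rows:
  deltas: "0 0 0 0; 0 0 0 0; 0 0 0 0; 0 0 0 0"
  claw: 0.85

```text
t: 16.2
eef_pos: [0.5765, 0.0299, 0.093]
tool_rot: [0.0, 1.0, -0.0, 0.0]
contact_force: [0.2, 1.0, -0.6]
gripper_width: 0.851
grasp_force: 0.0
```

Request:
send_rows:
  deltas: "0 0 -0.03 0; 0 0 -0.07 0; 0 0 -0.11 0; 0 0 -0.13 0; 0 0 -0.13 0"

```text
t: 16.7
eef_pos: [0.5785, 0.0303, 0.2266]
tool_rot: [-0.0, 1.0, -0.0, 0.003]
contact_force: [-0.3, -0.8, 1.1]
gripper_width: 0.851
grasp_force: 0.0
```

```bash
python3 ring.py .577 .0297 .094 .021; python3 - <<'E'
from h import *
p=bot.read_camera("wrist"); P,u,v=cloud(p)
k=(np.hypot(*(P[:,:2]-[.577,.0297]).T)<.016)&(P[:,2]>.106)&(P[:,2]<.115); q=P[k]
print(q[:,2].max(),cv2.minAreaRect(q[:,:2].astype(np.float32)))
E
```

```text
n 905 z 0.0942 circ 0.577 0.0296 0.0209 mean [0.578  0.0299 0.094 ]
eef [0.5772 0.03   0.2244] off(x,-y) -0.0003 0.0004 t 16.75 q [ 0.15  0.36 -0.39  1.79  0.16  1.02 -1.87]
0.1122998996754628 ((0.5777643322944641, 0.029565606266260147), (0.023869846016168594, 0.008171426132321358), 40.27526092529297)
```

Request:
send_rows:
  deltas: "-0.015 0.047 0 0; -0.03 0.094 0 0; -0.045 0.141 0 0; -0.06 0.188 0 0; -0.075 0.235 0 0"

```text
t: 17.3
eef_pos: [0.4994, -0.2066, 0.2211]
tool_rot: [-0.0, 1.0, -0.0, -0.001]
contact_force: [0.6, -0.3, -0.3]
gripper_width: 0.852
grasp_force: 0.0
```

Request:
send_rows:
  deltas: "-0.014 0.04 0 0; -0.028 0.0816 0.02 0; -0.028 0.0816 0.07 0; -0.028 0.0816 0.11 0; -0.028 0.0816 0.13 0"

```text
t: 17.8
eef_pos: [0.4697, -0.2855, 0.0877]
tool_rot: [-0.002, 1.0, -0.001, -0.004]
contact_force: [0.2, 0.2, 0.2]
gripper_width: 0.851
grasp_force: 0.0
```

Request:
send_rows:
  deltas: "0 0 0 0; 0 0 0 0; 0 0 0 0"

```text
t: 18.1
eef_pos: [0.4741, -0.2869, 0.0938]
tool_rot: [0.0, 1.0, -0.0, 0.001]
contact_force: [-0.2, -0.4, 0.0]
gripper_width: 0.849
grasp_force: 0.0
```

```bash
python3 ring.py .4743 -.2866 .014 .027
```

```text
n 4094 z 0.0145 circ 0.475 -0.2866 0.0271 mean [ 0.4762 -0.2865  0.0144]
eef [ 0.4742 -0.287   0.0941] off(x,-y) 0.0008 -0.0005 t 18.15 q [ 0.61  0.47 -0.23  1.96  0.16  0.73 -1.28]
```

Request:
send_rows:
  deltas: "0.0006 -0.0004 0.03 0; 0.0006 -0.0004 0.06 0; 0.0006 -0.0004 0.075 0; 0.0006 -0.0004 0.082 0; 0.0006 -0.0004 0.082 0"

```text
t: 18.65
eef_pos: [0.474, -0.2863, 0.0109]
tool_rot: [-0.0, 1.0, -0.0, -0.0]
contact_force: [0.1, 0.1, 0.8]
gripper_width: 0.849
grasp_force: 0.0
```

Request:
send_rows:
  deltas: "0 0 0 0; 0 0 0 0; 0 0 0 0; 0 0 0 0; 0 0 0 0"
  claw: 0
  force: 60

```text
t: 19.15
eef_pos: [0.4748, -0.2866, 0.013]
tool_rot: [0.001, 1.0, -0.0, 0.001]
contact_force: [-2.6, 1.4, 9.8]
gripper_width: 0.596
grasp_force: 60.3
```

Request:
send_rows:
  deltas: "0 0 -0.03 0; 0 0 -0.08 0; 0 0 -0.13 0; 0 0 -0.17 0; 0 0 -0.17 0"

```text
t: 19.65
eef_pos: [0.4775, -0.288, 0.188]
tool_rot: [0.003, 1.0, -0.0, 0.006]
contact_force: [0.5, 0.3, -1.6]
gripper_width: 0.595
grasp_force: 63.2
```

Request:
send_rows:
  deltas: "0.013 -0.04 0 0; 0.026 -0.08 0 0; 0.039 -0.12 0 0; 0.052 -0.16 0 0; 0.065 -0.2 0 0"

```text
t: 20.15
eef_pos: [0.5387, -0.0848, 0.1807]
tool_rot: [0.0, 1.0, -0.0, -0.0]
contact_force: [0.5, -0.8, -1.9]
gripper_width: 0.59
grasp_force: 63.2
```

Request:
send_rows:
  deltas: "0 0 0 -8; 0 0 0 -16; 0 0 0 -24; 0 0 0 -32; 0 0 0 -32"

```text
t: 20.65
eef_pos: [0.5384, -0.0864, 0.1805]
tool_rot: [-0.0, 0.961, 0.276, -0.0]
contact_force: [-0.4, -0.3, -2.5]
gripper_width: 0.587
grasp_force: 63.2
```

```bash
cat > capl.py <<'E'
from h import *
p=bot.read_camera("wrist"); o=bot.get_obs(); P,u,v=cloud(p); rel=P-o["eef_pos"]
w,x,y,z=o["tool_rot"]; hd=np.degrees(2*np.arctan2(y,x))
k=(np.hypot(rel[:,0],rel[:,1])<.029)&(rel[:,2]>-.008)&(rel[:,2]<.010); zt=np.median(rel[k][:,2])
k&=abs(rel[:,2]-zt)<.003; q=rel[k][:,:2]
d=np.array([np.cos(np.radians(hd)),np.sin(np.radians(hd))]); n=np.array([-d[1],d[0]])
s=q@d; l=q@n; m=abs(l)>.008; c=abs(l)<.018
print("ztop",zt.round(4),"along tool x ext",s[c].min().round(4),s[c].max().round(4),"n",k.sum(),"heading",hd.round(1))
# slot: inside region not at the top level
k2=(np.hypot(rel[:,0],rel[:,1])<.022)&(rel[:,2]<zt-.006)
# image-plane hole: project to top plane
M=np.linalg.inv(p["camera_from_world"]); O=M[:3,3]; R=P[k2]-O; H=O+R*((zt+o["eef_pos"][2]-O[2])/R[:,2])[:,None]
h=H[:,:2]-o["eef_pos"][:2]; h=h[np.hypot(*h.T)<.02]
r=cv2.minAreaRect(h.astype(np.float32)); e=np.linalg.eigh(np.cov(h.T))[1][:,1]
print("slot n",len(h),np.round(r[0],4),np.round(r[1],4),round(r[2],1),"axis",np.degrees(np.arctan2(e[1],e[0])).round(1))
k=(np.hypot(*(P[:,:2]-[.5775,.0296]).T)<.016)&(P[:,2]>.106)&(P[:,2]<.115); q=P[k]
if len(q)>5: print("bar",np.round(q.mean(0),4),cv2.minAreaRect(q[:,:2].astype(np.float32)))
print("eef",o["eef_pos"].round(4),"t",o["t"],"q7",o["q"][6].round(2),"F",o["contact_force"].round(1))
save(p,"cap%d.png"%int(o["t"]*100))
E
python3 capl.py
```

```text
ztop 0.0012 along tool x ext -0.0269 0.0271 n 9099 heading 31.8
slot n 190 [0.0013 0.0007] [0.024  0.0096] 30.0 axis -163.1
bar [0.5779 0.0291 0.1101] ((0.5776984691619873, 0.029567262157797813), (0.02429858036339283, 0.008556061424314976), 40.111351013183594)
eef [ 0.5385 -0.0864  0.1805] t 20.7 q7 -1.15 F [ 0.5 -0.4 -1.3]
```

Request:
send_rows:
  deltas: "0.035 -0.029 0 -5; 0.07 -0.058 0 -10.5; 0.0943 -0.078 0.01 -10.5; 0.0943 -0.078 0.03 -10.5; 0.0943 -0.078 0.044 -10.5"

```text
t: 21.2
eef_pos: [0.5771, 0.0309, 0.1356]
tool_rot: [-0.0, 0.932, 0.362, -0.0]
contact_force: [-0.3, -1.6, -2.1]
gripper_width: 0.595
grasp_force: 63.2
```

Request:
send_rows:
  deltas: "0 0 0 0; 0 0 0 0; 0 0 0 0; 0 0 0 0"

```text
t: 21.6
eef_pos: [0.5782, 0.0292, 0.1377]
tool_rot: [0.0, 0.932, 0.362, 0.001]
contact_force: [-0.7, 0.3, -2.5]
gripper_width: 0.591
grasp_force: 63.2
```

```bash
python3 capl.py; ls pics
```

```text
ztop 0.0014 along tool x ext -0.0267 0.0271 n 9119 heading 42.4
slot n 725 [0.0016 0.001 ] [0.025  0.0096] 40.0 axis -140.0
bar [0.5743 0.0271 0.1105] ((0.5744065046310425, 0.02713390253484249), (0.014568492770195007, 0.007956886664032936), 39.42313003540039)
eef [0.5781 0.0294 0.1376] t 21.65 q7 -1.24 F [ 0.7 -0.1 -1.9]
cap.png
cap2070.png
cap2165.png
hover.png
side0.png
sp.png
top0.png
wheel_held.png
```

Request:
send_rows:
  deltas: "0 0 0.005 0; 0 0 0.01 0; 0 0 0.013 0; 0 0 0.013 0; 0 0 0.013 0"

```text
t: 22.15
eef_pos: [0.5775, 0.0299, 0.1236]
tool_rot: [-0.0, 0.932, 0.362, -0.0]
contact_force: [-0.4, -0.0, -1.8]
gripper_width: 0.593
grasp_force: 63.2
```

Request:
send_rows:
  deltas: "0 0 0.001 0; 0 0 0.002 0; 0 0 0.003 0; 0 0 0.004 0; 0 0 0.005 0"

```text
t: 22.65
eef_pos: [0.5776, 0.0298, 0.1187]
tool_rot: [0.0, 0.932, 0.362, 0.0]
contact_force: [0.5, -0.0, -1.2]
gripper_width: 0.594
grasp_force: 63.2
```

Request:
send_rows:
  deltas: "0 0 0.001 0; 0 0 0.002 0; 0 0 0.002 0; 0 0 0.002 0"

```text
t: 23.05
eef_pos: [0.5776, 0.0299, 0.1168]
tool_rot: [-0.0, 0.932, 0.362, 0.0]
contact_force: [-0.3, 0.0, -1.6]
gripper_width: 0.592
grasp_force: 63.2
```

Request:
send_rows:
  deltas: "0 0 0.003 0; 0 0 0.006 0; 0 0 0.009 0; 0 0 0.011 0; 0 0 0.011 0"

```text
t: 23.55
eef_pos: [0.5776, 0.0298, 0.106]
tool_rot: [0.0, 0.932, 0.362, -0.0]
contact_force: [-2.8, -0.4, 3.8]
gripper_width: 0.589
grasp_force: 64.0
```

Request:
send_rows:
  deltas: "0 0 0.001 0; 0 0 0.002 0; 0 0 0.003 0; 0 0 0.003 0; 0 0 0.003 0"

```text
t: 24.05
eef_pos: [0.5777, 0.0299, 0.1036]
tool_rot: [0.0, 0.932, 0.362, 0.0]
contact_force: [-3.5, -0.5, 6.0]
gripper_width: 0.59
grasp_force: 64.3
```

Request:
send_rows:
  deltas: "0 0 0.001 0; 0 0 0.002 0; 0 0 0.003 0; 0 0 0.004 0; 0 0 0.004 0"

```text
t: 24.55
eef_pos: [0.5777, 0.0299, 0.0999]
tool_rot: [0.0, 0.932, 0.362, 0.0]
contact_force: [-5.1, -0.9, 10.9]
gripper_width: 0.592
grasp_force: 64.7
```

```bash
python3 capl.py
```

```text
ztop 0.0014 along tool x ext -0.0268 0.0271 n 8922 heading 42.5
slot n 304 [0.0018 0.0014] [0.0242 0.0096] 40.2 axis -138.6
bar [0.5786 0.0307 0.1104] ((0.5775216221809387, 0.029862290248274803), (0.024718858301639557, 0.007961764931678772), 40.07522201538086)
eef [0.5777 0.0299 0.1   ] t 24.6 q7 -1.27 F [-5.  -1.3 11. ]
```

Request:
send_rows:
  deltas: "0 0 0 -5; 0 0 0 -12; 0 0 0 -20; 0 0 0 -28; 0 0 0 -35"

```text
t: 25.1
eef_pos: [0.5788, 0.0319, 0.1006]
tool_rot: [0.0, 0.778, 0.628, 0.002]
contact_force: [-2.6, 2.8, 11.0]
gripper_width: 0.593
grasp_force: 64.7
```

Request:
send_rows:
  deltas: "0 0 0 -7; 0 0 0 -15; 0 0 0 -23; 0 0 0 -31; 0 0 0 -38"

```text
t: 25.6
eef_pos: [0.5776, 0.0314, 0.1002]
tool_rot: [-0.0, 0.531, 0.847, 0.001]
contact_force: [-5.2, 1.8, 10.4]
gripper_width: 0.592
grasp_force: 64.7
```

```bash
python3 capl.py
```

```text
ztop 0.0015 along tool x ext -0.0267 0.0271 n 8503 heading 116.2
slot n 470 [-0.0005  0.0018] [0.0095 0.0249] 22.9 axis 121.2
bar [0.5768 0.0311 0.11  ] ((0.5771974325180054, 0.03027559630572796), (0.0239983219653368, 0.008925891481339931), 40.148231506347656)
eef [0.5777 0.0312 0.1   ] t 25.65 q7 -0.16 F [-5.7  1.2 12.3]
```

Request:
send_rows:
  deltas: "0 0 -0.001 0; 0 0 -0.002 0; 0 0 -0.002 0; 0 0 -0.002 0"

```text
t: 26.05
eef_pos: [0.5777, 0.0311, 0.1018]
tool_rot: [0.0, 0.533, 0.846, 0.001]
contact_force: [-3.6, 1.9, 7.6]
gripper_width: 0.594
grasp_force: 64.4
```

Request:
send_rows:
  deltas: "0 0 0 0; 0 0 0 0; 0 0 0 0; 0 0 0 0; 0 0 0 0"
  claw: 0.9

```text
t: 26.55
eef_pos: [0.5776, 0.0297, 0.1007]
tool_rot: [-0.0, 0.534, 0.846, -0.0]
contact_force: [-0.3, 0.4, -0.7]
gripper_width: 0.904
grasp_force: 0.0
```

Request:
send_rows:
  deltas: "0 0 -0.02 0; 0 0 -0.05 0; 0 0 -0.09 0; 0 0 -0.11 0; 0 0 -0.11 0"

```text
t: 27.05
eef_pos: [0.5795, 0.0304, 0.2141]
tool_rot: [0.002, 0.534, 0.846, 0.002]
contact_force: [0.3, 0.6, -0.6]
gripper_width: 0.898
grasp_force: 0.0
```

Request:
send_rows:
  deltas: "0 0 0 0; 0 0 0 0; 0 0 0 0"

```text
t: 27.35
eef_pos: [0.5769, 0.0296, 0.2094]
tool_rot: [-0.001, 0.534, 0.846, -0.001]
contact_force: [-1.0, 0.0, -0.0]
gripper_width: 0.899
grasp_force: 0.0
```

```bash
python3 ring.py .5775 .0298 .104 .027; python3 - <<'E'
from h import *
p=bot.read_camera("wrist"); P,u,v=cloud(p); save(p,"final.png")
k=(np.hypot(*(P[:,:2]-[.577,.0297]).T)<.026)&(P[:,2]>.100)&(P[:,2]<.1075); q=P[k]
s=np.linalg.lstsq(np.c_[q[:,:2]-q[:,:2].mean(0),np.ones(len(q))],q[:,2],rcond=None)[0]; print("tilt",np.degrees(s[:2]),"z",s[2])
E
```

```text
n 3197 z 0.1046 circ 0.5779 0.0316 0.0268 mean [0.5775 0.0328 0.1045]
eef [0.577  0.0297 0.2096] off(x,-y) 0.0009 -0.0019 t 27.4 q [ 0.49  0.48 -0.85  1.78  0.41  1.07 -0.07]
tilt [0.10002971 0.23728185] z 0.10458039977919044
```

View pics/final.png

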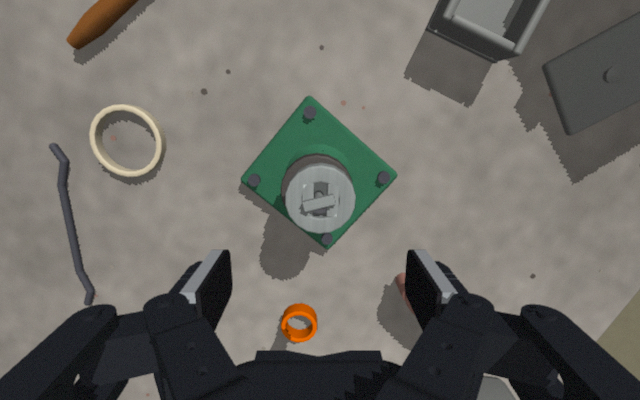

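The cap at (320,200) lies level under the crossbar, with its slot across the bar. Its top is at 104.5 mm, so its centre is at about 97 mm, and nothing is touching it.

```bash
python3 -c "
from station import bot
print(bot.hand_in())"
```

```text
the job is handed in; nothing more can be done
None
```

The job is handed in at about 27 s: the wheel, spacer and cap are stacked on the spindle, and the cap is turned about 73 degrees and locked under the crossbar, level and untouched, by the last wrist-camera check (the hand-in gave no verdict).

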